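# Pack and lock a cam press on a glued blank

## Robot

A 6-joint arm with a two-finger parallel gripper is mounted at the origin on a cart in front of the work surface, level with it; the furniture and walls round the work are solid. World frame = base frame: x ahead of the robot, y to its left, z up, the work surface at z = 0. Lengths are in m, angles in rad, forces in N, time in s.
With the tool pointing down it reaches from about 0.35 to 0.85 m from the base axis. Payload 8.1 kg.
Tool frame: the origin (TCP) lies on the centre line of the jaws, within the pads' length; the fingertips stand robot.tips_ahead ahead of it and the grasp point (between the pads) lies 8 mm behind it (robot.tips_ahead is the distance from the TCP to the fingertips, in m); z points along the fingers, y is the direction in which the jaws open and shut (so a half turn about z gives the same grasp; the last joint's range is limited). The gripper opens to 93 mm and grips with 3 to 60 N. Pads are 15 mm wide; open, the fingers measure 128 mm over their backs; the gripper's body (75 mm by 188 mm) begins 65 mm behind the grasp point.
Start: joints at [1.189, 0.13, 1.488, -0, 1.523, -0.085], TCP at [0.175, 0.574, 0.23] pointing down, gripper open.
Joint ranges: [-2.96, 2.96], [-0.89, 2.26], [0.02, 2.5], [-1.34, 4.48], [0, 2.73], [-2.66, 2.66]. Speed limits (rad/s): [2.39, 2.39, 2.79, 3.14, 3.14, 3.14].

## Interface

Orientations are given as a rotation vector (axis times angle).
In Python, from plant import monitor, eyes, job, robot gives the robot as it stands.
- The arm moves only by the tool servo_tool, never from a script. Its argument "plan" is a list that holds one entry, the list of rows, each a list of 7 numbers: the closure, from -1 (fully open) to 1 (shut), so that 0 is half open, then the shift along the world's x, y, z in mm, then the turn, a rotation vector about the world's x, y, z in rad. In form: [[[hand, dx, dy, dz, ax, ay, az], ...]]. A call has 1 to 12 rows; each row shifts and turns the commanded pose from where the row before left it; what a row does not reach is not made up. A row lasts 1/10 s, in which the tool goes at most 50 mm and 8.59 degrees, less where a joint would pass 70% of its speed; a pose out of reach is approached as far as the arm can. A call with a gripper value outside its range is refused whole. The fingers move at their own pace and stop on an object; "force" is the grip in N (left out, the last holds). Time passes only in rows, so rows that do not move let the fingers close. It gives the time, the measured TCP pose, the force and the opening at its end, in the units of the state.
- monitor.read_state(): the state, without advancing time (a new reading comes with each control period).
- eyes.read_camera(name): name is "side" or "top"; returns the picture (480x640x3 uint8, red, green, blue); there is no depth.
- eyes.camera_info(name): a dict with "mtx" (3x3 intrinsics, pixels), "R" (3x3) and "t" (3): a world point X has camera coordinates R X + t. Camera axes: x right, y down, z forward; pixel columns grow to the right and rows downward; lengths in m; the calibration is good to about 2 mm. A picture is of the moment at which its call begins. camera_info takes no time and is no camera call.
- job.close_job(): hands the job in, once; it reports no verdict.
The state is a dict: "t": time; "q": joint angles; "dq": joint speeds; "joint_torque": joint torques, N m; "tool_pos": TCP position; "orientation": TCP orientation; "force": force on the tool from outside, world axes, zero at the start; "wrist_torque": the same for the moment, N m; "opening": finger opening in m.
Only numpy, scipy, OpenCV 4.12 (cv2) and the standard library are available. Lean on these libraries where they do the work, as an engineer would, in place of code of your own. Each camera call takes 0.05 s, during which the arm holds its last target. There are 200 camera calls.

## Task

A glued blank lies in the small press: fill the gap between it and the raised platen with the grey packing plates that together just fit (the platen comes down 8 mm), laid flat on the blank, squarely under the platen and with their ends sticking out at the front. Then turn the T-bar knob clockwise until it clicks, so that the press holds the blank under pressure. Leave the plates you do not need out of the press and do not disturb the other things.

Things in the scene. Friction and masses are not known exactly. Their poses are not given: they have to be found in the camera images.
- press: (All sizes in mm.) Small grey-green bench press, fixed. Origin on the bench under the axis of its round platen; +x from its open front to its column, +y left, z up. Base 112 wide, x -80 to 105, 16 high; square column 34 x 34 at x 55 to 89, top z 166. The head (nose 46 across, platen 36 across below it, knob on top) is locked on the column at a height that differs each time and is not reported: feel or look for it.
- anvil (a point): Centre of the anvil's top on the platen's axis, 22 above the bench. With the blank on it the stack's floor is at 34. The knob's top (162 to 182 above the bench) is 88 above the underside of the raised platen, the nose's bottom 14 above it. So the gap to fill is (height of knob's top) - 122 = 41 to 58.
- press_front (a point): Point on the bench at the press's open front, 100 in front of the platen's axis. Plates go in from here lengthwise, with room for a hand to hold the end that stays outside. Closing lowers the platen 8; a spring behind it pushes with 10 N plus 1 N per mm, so a stack must be lower than the gap, but by clearly less than 8. Plates must go in with the knob open.
- machine (a point): Foot of the front of the big fixed edging machine, at its middle: 480 wide, 410 deep, 460 high, its sides parallel to the bench. Two red-tipped levers stand out 145 from its front, some 30 to the left and 160 to the right of this point, 90 to 200 above the bench. Carry plates round its front, not through it.
- knob (a joint): Black T-bar knob on the head, on the platen's axis: bar 68 long (34 to each side, beyond the nose), 14 thick, 24 high, on a hub 30 across; its top is the top of the press. Value in rad: 0 = open, bar along the press's x; grows clockwise from above. Harder to turn from about 0.35 (up to 0.35 N m); past 0.75 it snaps with a click into its lock at 1.05 to 1.2 (stop at 1.22) and stays.
- blank: Freshly glued two-layer acetate blank, dark below and light above, 108 x 40 x 12, loose, lying lengthwise in the nest of the anvil (rails 7 high left, right and behind, lower than the blank), its middle about 24 in front of the platen's axis. Origin: centre of its underside; x along its length.
- plate_13: Grey plastic packing plate, 130 x 44, 13 thick (104 g), lying loose on the bench, a small hole near one end. Origin: centre of its underside; x along its length, z up.
- plate_18: Grey plastic packing plate, 130 x 44, 18 thick (144 g), lying loose on the bench, a small hole near one end. Origin: centre of its underside; x along its length, z up.
- plate_23: Grey plastic packing plate, 130 x 44, 23 thick (184 g), lying loose on the bench, a small hole near one end. Origin: centre of its underside; x along its length, z up.
- plate_33: Grey plastic packing plate, 130 x 44, 33 thick (264 g), lying loose on the bench, a small hole near one end. Origin: centre of its underside; x along its length, z up.
- sanding_block: Bystander: cork-brown sanding block, 59 x 101 x 33. Origin: centre of its underside.
- caliper: Bystander: steel vernier caliper, 63 x 204 x 9, lying flat. Origin: centre of its underside.
- pen_black: Bystander: black marker pen, 12 x 141 x 13, lying. Origin: centre of its underside.
- pencil: Bystander: yellow pencil, 8 x 170 x 8, lying. Origin: centre of its underside.
- spec_front_0: Bystander: tortoiseshell spectacle front, 58 x 146 x 8, lying. Origin: centre of its underside.

How it is judged:
On the way:
1. a plate lies flat on another one in the press under the platen while the knob is still open (((x of plate_13 in the frame of press between -0.058 and -0.01 m and y of plate_13 in the frame of press between -0.009 and 0.009 m and z of plate_13 in the frame of press above 0.044 m and angle between plate_13's own z axis and vertical below 0.06 rad and angle between the x axis of plate_13 and the x axis of press, either way round below 0.15 rad) or (x of plate_18 in the frame of press between -0.058 and -0.01 m and y of plate_18 in the frame of press between -0.009 and 0.009 m and z of plate_18 in the frame of press above 0.044 m and angle between plate_18's own z axis and vertical below 0.06 rad and angle between the x axis of plate_18 and the x axis of press, either way round below 0.15 rad) or (x of plate_23 in the frame of press between -0.058 and -0.01 m and y of plate_23 in the frame of press between -0.009 and 0.009 m and z of plate_23 in the frame of press above 0.044 m and angle between plate_23's own z axis and vertical below 0.06 rad and angle between the x axis of plate_23 and the x axis of press, either way round below 0.15 rad) or (x of plate_33 in the frame of press between -0.058 and -0.01 m and y of plate_33 in the frame of press between -0.009 and 0.009 m and z of plate_33 in the frame of press above 0.044 m and angle between plate_33's own z axis and vertical below 0.06 rad and angle between the x axis of plate_33 and the x axis of press, either way round below 0.15 rad)) and value of joint knob below 0.4 rad), for 0.2 s.
At the end, for the whole second after the job is handed in: Knob past its click (over 0.95 rad); anvil loaded with over 10.5 N through the blank, which lies within 12 mm of its place; plates used lie flat (3 deg), lengthwise (8 deg) on it, middles 10-58 mm before the platen axis, 9 mm sideways; other plates over 90 mm off; all at rest (value of joint knob above 0.95 rad and contact force between press and blank above 10.5 N and x of blank in the frame of press between -0.034 and -0.01 m and y of blank in the frame of press between -0.01 and 0.01 m and ((x of plate_13 in the frame of press between -0.058 and -0.01 m and y of plate_13 in the frame of press between -0.009 and 0.009 m and z of plate_13 in the frame of press above 0.031 m and angle between plate_13's own z axis and vertical below 0.06 rad and angle between the x axis of plate_13 and the x axis of press, either way round below 0.15 rad) or horizontal distance between plate_13 and press above 0.09 m) and ((x of plate_18 in the frame of press between -0.058 and -0.01 m and y of plate_18 in the frame of press between -0.009 and 0.009 m and z of plate_18 in the frame of press above 0.031 m and angle between plate_18's own z axis and vertical below 0.06 rad and angle between the x axis of plate_18 and the x axis of press, either way round below 0.15 rad) or horizontal distance between plate_18 and press above 0.09 m) and ((x of plate_23 in the frame of press between -0.058 and -0.01 m and y of plate_23 in the frame of press between -0.009 and 0.009 m and z of plate_23 in the frame of press above 0.031 m and angle between plate_23's own z axis and vertical below 0.06 rad and angle between the x axis of plate_23 and the x axis of press, either way round below 0.15 rad) or horizontal distance between plate_23 and press above 0.09 m) and ((x of plate_33 in the frame of press between -0.058 and -0.01 m and y of plate_33 in the frame of press between -0.009 and 0.009 m and z of plate_33 in the frame of press above 0.031 m and angle between plate_33's own z axis and vertical below 0.06 rad and angle between the x axis of plate_33 and the x axis of press, either way round below 0.15 rad) or horizontal distance between plate_33 and press above 0.09 m) and linear speed of each of plate_13, plate_18, plate_23, plate_33 below 0.02 m/s); the robot touches nothing.
It fails at once if a bystander is moved by more than 30 mm (distance of any of sanding_block, caliper, pen_black, pencil, spec_front_0 from where it was at the start of the episode above 0.03 m).
It also fails if it takes over 72 s, if anything falls off the work surface, if the arm or the gripper's body presses on something with over 40 N, if the wrist force passes 120 N, or if a joint passes its speed limit or range.

## Working session

There is one attempt and no reset: what is moved stays moved. The work goes in short steps, Python scripts to look and compute and a tool call to move; the robot and the scene stay as the last step left them, time stands still between calls to the robot, and variables do not carry over. Pictures are saved under pics/ and viewed, about 8 in all and at most 12, crops included, and the job is handed in when it is done.

Besides the shell and the picture viewer there is one more tool, called after ">>>" in YAML: its name, and indented under it one key for each argument. servo_tool: Moves the arm, as the interface text tells. Its arguments: {"type":"object","properties":{"plan":{"type":"array"},"force":{"type":"number"}},"required":["plan"]}

```bash
mkdir -p pics; ls; python3 - <<'E'
from plant import monitor, eyes, job, robot
import cv2
s=monitor.read_state();print(s, robot.tips_ahead)
for n in("top","side"):
    cv2.imwrite(f"pics/{n}0.png",eyes.read_camera(n)[:,:,::-1]);i=eyes.camera_info(n);print(n,i, -i["R"].T@i["t"])
E
```

```text
pics
{'t': 0.0, 'q': array([ 1.18860248e+00,  1.31163773e-01,  1.48924873e+00, -1.22787295e-06,
        1.52301169e+00, -8.54100827e-02]), 'dq': array([ 8.85581175e-05,  6.57145214e-04,  3.17937623e-04,  1.71519827e-04,
       -1.61637329e-03, -1.50243404e-04]), 'joint_torque': array([ 8.32950154e-04, -5.59853053e+01, -4.91756701e+01,  7.68133882e-02,
        3.58642673e-02, -1.49918142e-04]), 'tool_pos': array([0.17524926, 0.57326819, 0.22860266]), 'orientation': array([-4.64414977e-01, -3.10664721e+00,  2.79875852e-03]), 'force': array([-0.50290565,  0.1533877 , -0.15183788]), 'wrist_torque': array([-0.00978714, -0.00510332,  0.01365223]), 'opening': 0.09299626530695973} 0.011
top {'mtx': array([[492.95516126,   0.        , 316.95175036],
       [  0.        , 492.95516126, 247.02680715],
       [  0.        ,   0.        ,   1.        ]]), 'R': array([[-0.05311144, -0.99858621,  0.00217996],
       [-0.97429519,  0.05134064, -0.21934679],
       [ 0.21892476, -0.01377375, -0.97564452]]), 't': array([-0.00858546,  0.59631569,  1.24024988])} [ 0.30901012 -0.02210567  1.34086165]
side {'mtx': array([[548.01415225,   0.        , 312.21913511],
       [  0.        , 548.01415225, 232.58327299],
       [  0.        ,   0.        ,   1.        ]]), 'R': array([[ 0.87578244, -0.48269626, -0.00307044],
       [-0.39029091, -0.70435472, -0.59292279],
       [ 0.28403893,  0.52046974, -0.80525346]]), 't': array([-0.51773879,  0.28050886,  1.60830306])} [ 0.10608592 -0.8894059   1.45982201]
```

View pics/top0.png

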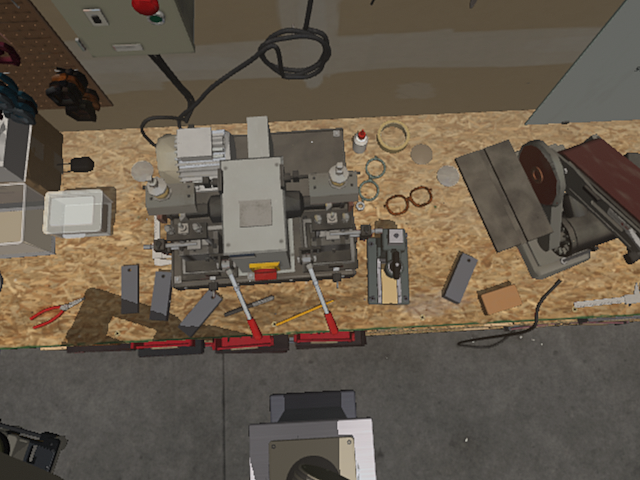

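View pics/side0.png

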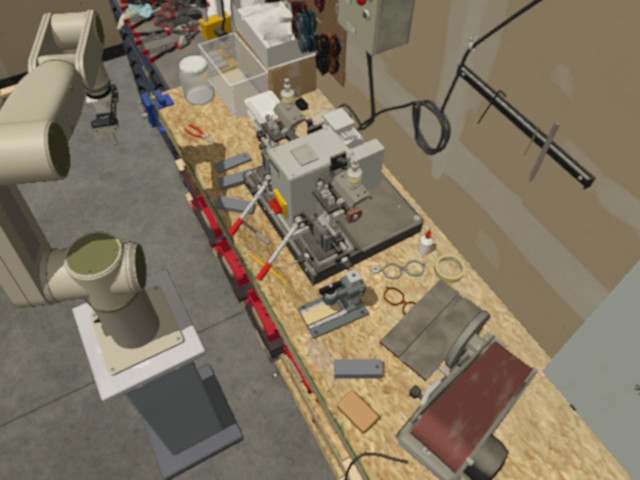

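```bash
python3 - <<'E'
import cv2, numpy as np
t=cv2.imread("pics/top0.png");s=cv2.imread("pics/side0.png")
def c(im,u,v,w,h,k):
    return cv2.resize(im[v:v+h,u:u+w],None,fx=k,fy=k,interpolation=cv2.INTER_CUBIC)
o=np.zeros((600,800,3),np.uint8)
o[:300,:400]=c(t,112,258,100,75,4); o[:300,400:]=c(t,360,222,80,60,5)[:, :400][:300]
o[300:,:400]=c(s,205,145,80,60,5); o[300:,400:]=c(s,290,265,80,60,5)
cv2.imwrite("pics/crops0.png",o)
o=np.zeros((300,800,3),np.uint8)
o[:,:400]=c(t,430,235,80,60,5);o[:,400:]=c(s,320,340,80,60,5)
cv2.imwrite("pics/crops1.png",o)
E
```

```text
(no output)
```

View pics/crops0.png

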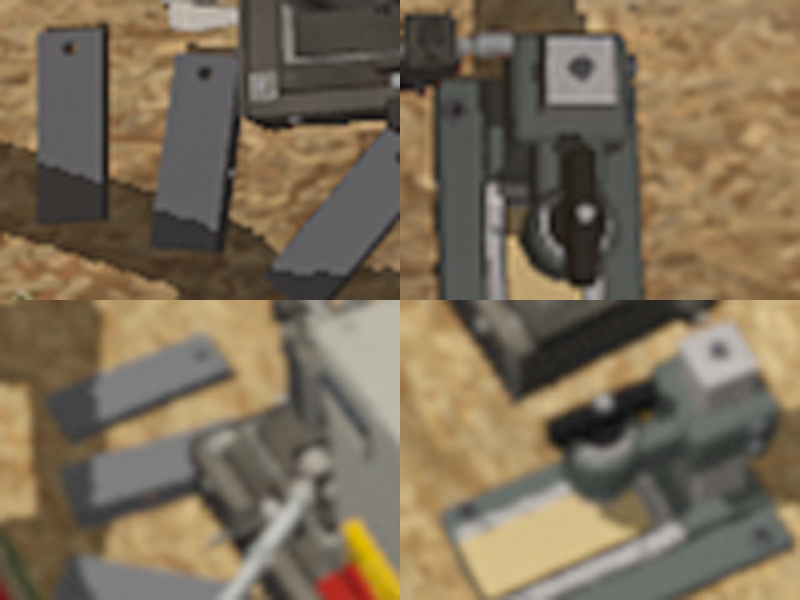

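View pics/crops1.png

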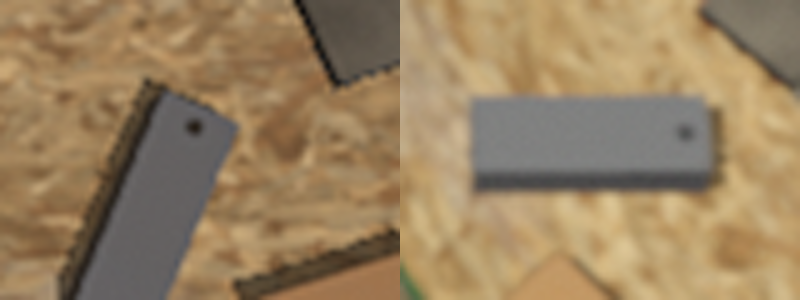

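```bash
cat >h.py <<'E'
import numpy as np, cv2
from plant import monitor, eyes, job, robot
I={n:eyes.camera_info(n) for n in("top","side")}
def proj(n,X):
    i=I[n];c=np.atleast_2d(X)@i["R"].T+i["t"];p=c@i["mtx"].T;return p[:,:2]/p[:,2:]
def back(n,uv,z):
    i=I[n];d=i["R"].T@np.linalg.solve(i["mtx"],[*uv,1]);o=-i["R"].T@i["t"];return o+d*(z-o[2])/d[2]
def tri(uvt,uvs):
    A=[];b=[]
    for n,uv in(("top",uvt),("side",uvs)):
        i=I[n];d=i["R"].T@np.linalg.solve(i["mtx"],[*uv,1]);d/=np.linalg.norm(d);P=np.eye(3)-np.outer(d,d);A.append(P);b.append(P@(-i["R"].T@i["t"]))
    return np.linalg.lstsq(np.vstack(A),np.hstack(b),rcond=None)[0]
E
python3 - <<'E'
from h import *
np.set_printoptions(precision=4,suppress=True)
t=lambda u,v:(112+u/4-.375,258+v/4-.375); r=lambda u,v:(430+u/5-.4,235+v/5-.4)
s=lambda u,v:(205+u/5-.4,145+(v-300)/5-.4); s2=lambda u,v:(320+(u-400)/5-.4,340+v/5-.4)
print("A hole",tri(t(70,47),s(202,355)))
print("A far L/near R", tri(t(40,30),s(205,335)),tri(t(38,222),s(47,397)),tri(t(103,27),s(232,373)))
print("D hole",tri(r(194,127),s2(686,132)),"far L",tri(r(163,93),s2(712,97)),"far R",tri(r(237,127),s2(712,172)))
p=lambda u,v:(360+(u-400)/5-.4,222+v/5-.4); ps=lambda u,v:(290+(u-400)/5-.4,265+(v-300)/5-.4)
print("knob dot",tri(p(586,213),ps(602,402)),"column dot",tri(p(582,68),ps(718,350)),"bar near end",tri(p(584,283),ps(556,430)))
for z in(.162,.172,.182):print(z,back("top",p(586,213),z),back("side",ps(602,402),z))
print("base corners", back("top",p(640,80),.016))
for n,q in(("B hole",t(204,72)),("B fl",t(177,53)),("B fr",t(237,57)),("B nl",t(152,245)),("B nr",t(220,250)),("C hole",t(400,157)),("C nl",t(268,272))):print(n,back("top",q,.018))
print("D",back("top",r(194,127),.023))
E
```

```text
A hole [0.5724 0.477  0.0069]
A far L/near R [0.5859 0.5005 0.0005] [0.4554 0.4954 0.0048] [ 0.587   0.458  -0.0021]
D hole [ 0.5461 -0.4493  0.0286] far L [ 0.5691 -0.4371  0.0231] far R [ 0.5464 -0.4742  0.0246]
knob dot [ 0.5206 -0.2306  0.1614] column dot [ 0.5925 -0.2344  0.1648] bar near end [ 0.4901 -0.2287  0.152 ]
0.162 [ 0.5205 -0.2305  0.162 ] [ 0.5203 -0.2309  0.162 ]
0.172 [ 0.5188 -0.2287  0.172 ] [ 0.5171 -0.2359  0.172 ]
0.182 [ 0.517  -0.2269  0.182 ] [ 0.5139 -0.241   0.182 ]
base corners [ 0.6198 -0.2928  0.016 ]
B hole [0.5485 0.3816 0.018 ]
B fl [0.5625 0.4001 0.018 ]
B fr [0.5576 0.3594 0.018 ]
B nl [0.4336 0.4143 0.018 ]
B nr [0.4279 0.3691 0.018 ]
C hole [0.4836 0.2493 0.018 ]
C nl [0.4117 0.3371 0.018 ]
D [ 0.5468 -0.451   0.023 ]
```

```bash
python3 - <<'E'
from h import *
np.set_printoptions(precision=4,suppress=True)
t=lambda u,v:(112+u/4-.375,258+v/4-.375)
s=lambda u,v:(205+u/5-.4,145+(v-300)/5-.4)
print("B nl",tri(t(152,245),s(62,467)),"C nl",tri(t(268,272),s(75,560)))
im=cv2.imread("pics/top0.png").astype(int)
b,g,r=im[...,0],im[...,1],im[...,2]
m=((b>=r)&(r>50)).astype(np.uint8)
n,L,st,ce=cv2.connectedComponentsWithStats(m,connectivity=4)
for i in range(1,n):
    x,y,w,h,a=st[i]
    if a>250 and 240<y<330 and (x<260 or x>430):
        ys,xs=np.nonzero(L==i)
        for z in(.013,.018,.023,.033):
            P=np.array([back("top",(u,v),z)[:2]*1000 for u,v in zip(xs,ys)],np.float32)
            R=cv2.minAreaRect(P);mu=P.mean(0);w,V=np.linalg.eigh(np.cov(P.T));d=V[:,1];print(st[i],z,mu,"yaw",np.arctan2(d[1],d[0])%np.pi,"len",np.sqrt(12*w),R[1])
for p in((176,287),(355,276),(265,282)):print("mach",back("top",p,0))
for p in((254,340),(331,340),(283,341),(363,338),(200,347)):print("front",back("top",p,0.0))
for p in((237,265),(310,262),(256,335),(333,325)):print("lever",back("top",p,0.15))
E
python3 - <<'E'
import cv2,numpy as np
t=cv2.imread("pics/top0.png");s=cv2.imread("pics/side0.png")
c=lambda im,u,v:cv2.resize(im[v:v+60,u:u+80],None,fx=5,fy=5,interpolation=cv2.INTER_CUBIC)
cv2.imwrite("pics/c2.png",np.vstack([np.hstack([c(t,165,275),c(s,205,170)]),np.hstack([c(t,360,260),c(s,295,290)])]))
E
```

```text
B nl [0.4346 0.4135 0.0198] C nl [0.4125 0.3399 0.0077]
[151 272  20  44 345] 0.013 [492.1757 387.6857] yaw 3.0990790494289384 len [ 46.8176 121.1976] (42.797096252441406, 115.44286346435547)
[151 272  20  44 345] 0.018 [491.4861 386.1427] yaw 3.0990790286264454 len [ 46.6413 120.7412] (42.63597106933594, 115.00814819335938)
[151 272  20  44 345] 0.023 [490.7959 384.5997] yaw 3.099079005541011 len [ 46.465  120.2849] (42.47479248046875, 114.5734634399414)
[151 272  20  44 345] 0.033 [489.4168 381.5134] yaw 3.099079030375922 len [ 46.1124 119.3722] (42.15250015258789, 113.70403289794922)
[180 290  42  37 557] 0.013 [449.5468 278.8546] yaw 2.3366135353892012 len [ 45.0816 108.833 ] (44.46540451049805, 121.42245483398438)
[180 290  42  37 557] 0.018 [449.0173 277.7213] yaw 2.3366135248957898 len [ 44.9118 108.4231] (44.29798126220703, 120.96527862548828)
[180 290  42  37 557] 0.023 [448.4885 276.5881] yaw 2.3366135182931864 len [ 44.7421 108.0133] (44.13053894042969, 120.50810241699219)
[180 290  42  37 557] 0.033 [447.4301 274.3216] yaw 2.3366135053415094 len [ 44.4026 107.1937] (43.795658111572266, 119.59366607666016)
mach [0.5182 0.3501 0.    ]
mach [ 0.5228 -0.1413  0.    ]
mach [0.5192 0.1065 0.    ]
front [0.3643 0.1406 0.    ]
front [ 0.3534 -0.065   0.    ]
front [0.3576 0.0633 0.    ]
front [ 0.3541 -0.1509  0.    ]
front [0.3536 0.2847 0.    ]
lever [0.5414 0.1595 0.15  ]
lever [ 0.5394 -0.0198  0.15  ]
lever [0.3696 0.1173 0.15  ]
lever [ 0.3834 -0.0671  0.15  ]
```

View pics/c2.png

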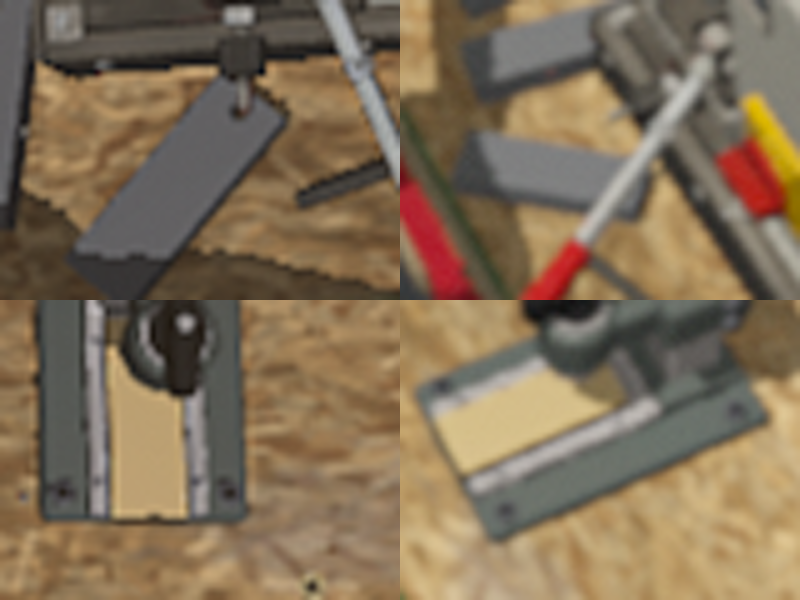

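```bash
python3 - <<'E'
from h import *
np.set_printoptions(precision=3,suppress=True)
c=lambda U,V:(lambda u,v:(U+u/5-.4,V+v/5-.4)); k=c(165,275); t=lambda u,v:(112+u/4-.375,258+v/4-.375); r=c(430,235)
# C
for h in(.013,.018,.023,.033):
    a,b=back("top",k(70,258),h),back("top",k(287,118),h);m=(a+b)/2;d=b-a;al=np.arctan2(d[1],d[0])+np.arctan2(44,130)
    print("C",h,m,al,np.linalg.norm(d),"exp",np.hypot(.13,.044))
    e=np.array([np.cos(al),np.sin(al),0]);f=np.array([-e[1],e[0],0])
    for z in(0,h):
        Q=[m+.065*i*e+.022*j*f+[0,0,z-h] for i,j in((-1,-1),(-1,1),(1,1),(1,-1))]
        q=proj("side",Q); print("   side crop px",((q+.4-[205,170])*5+[400,0]).ravel())
    a,b=back("top",r(163,93),h),back("top",r(237,127),h);d=a-b;al=np.arctan2(d[1],d[0])-np.pi/2
    e=np.array([np.cos(al),np.sin(al),0]);f=np.array([-e[1],e[0],0]);m=(a+b)/2-.065*e;print("D",h,m,al,np.linalg.norm(d))
    for z in(0,h):
        Q=[m+.065*i*e+.022*j*f+[0,0,z-h] for i,j in((-1,-1),(-1,1),(1,1),(1,-1))]
        q=proj("side",Q); print("   side crop px",((q+.4-[320,340])*5+[400,0]).ravel())
    a,b=back("top",t(152,245),h),back("top",t(237,57),h);m=(a+b)/2;d=b-a;al=np.arctan2(d[1],d[0])+np.arctan2(44,130)
    print("B",m,al,np.linalg.norm(d))
    e=np.array([np.cos(al),np.sin(al),0]);f=np.array([-e[1],e[0],0])
    for z in(0,h):
        Q=[m+.065*i*e+.022*j*f+[0,0,z-h] for i,j in((-1,-1),(-1,1))]
        q=proj("side",Q); print("   side crop px (crop s)",((q+.4-[205,145])*5+[0,300]).ravel())
    a,b=back("top",t(38,222),h),back("top",t(103,27),h);m=(a+b)/2;d=b-a;al=np.arctan2(d[1],d[0])+np.arctan2(44,130)
    print("A",m,al,np.linalg.norm(d))
g=c(360,260)
L,R=back("top",g(40,-300+518),.016),back("top",g(243,218),.016);print("press front L,R",L,R,np.linalg.norm(L-R))
u=(L-R)/np.linalg.norm(L-R);yaw=np.arctan2(u[1],u[0])-np.pi/2;print("yaw",yaw,"axis",(L+R)/2+.08*np.array([np.cos(yaw),np.sin(yaw),0]))
s=c(295,290)
L,R=back("side",(295+22/5-.4,290+92/5),.016),back("side",(295+102/5-.4,290+232/5),.016);print("side L,R",L,R,np.linalg.norm(L-R))
u=(L-R)/np.linalg.norm(L-R);yaw=np.arctan2(u[1],u[0])-np.pi/2;print("yaw",yaw,"axis",(L+R)/2+.08*np.array([np.cos(yaw),np.sin(yaw),0]))
E
```

```text
C 0.013 [0.445 0.28  0.013] -0.7108256339925019 0.13494600046548225 exp 0.1372443077143821
   side crop px [453.695 192.267 473.23  143.923 654.146 173.403 636.923 222.572]
   side crop px [450.918 180.257 470.599 131.807 652.502 161.348 635.159 210.629]
D 0.013 [ 0.501 -0.427  0.013] -0.5035169729364888 0.04381162510836976
   side crop px [475.781 195.145 473.857 119.8   705.021 119.469 710.927 194.823]
   side crop px [476.493 186.19  474.543 110.483 707.288 110.147 713.274 185.864]
B [0.496 0.388 0.013] -0.09063587922310784 0.13617961381823038
   side crop px (crop s) [ 80.598 527.123  61.374 484.139]
   side crop px (crop s) [ 78.038 514.922  58.742 471.856]
A [0.519 0.473 0.013] 0.030448148145162057 0.13677632051870797
C 0.018 [0.444 0.279 0.018] -0.7108256339925012 0.13443786770851412 exp 0.1372443077143821
   side crop px [453.653 193.683 473.197 145.301 654.183 174.805 636.953 224.013]
   side crop px [449.798 177.023 469.544 128.494 651.902 158.081 634.505 207.445]
D 0.018 [ 0.5   -0.426  0.018] -0.5035169729364908 0.043646654514378234
   side crop px [472.819 193.43  470.94
[... 1395 characters left out ...]
29364897 0.04315174273240379
   side crop px [463.947 188.29  462.226 113.176 693.034 112.844 698.724 187.967]
   side crop px [465.558 165.225 463.779  89.193 698.631  88.85  704.521 164.892]
B [0.493 0.382 0.033] -0.09063587922310823 0.13412850234034696
   side crop px (crop s) [ 80.373 534.463  61.113 491.3  ]
   side crop px (crop s) [ 73.803 503.266  54.358 459.894]
A [0.516 0.465 0.033] 0.030448148145161835 0.13471622155783805
press front L,R [ 0.445 -0.168  0.016] [ 0.439 -0.277  0.016] 0.10911511942982886
yaw -0.052900912298166514 axis [ 0.522 -0.227  0.016]
side L,R [ 0.446 -0.182  0.016] [ 0.444 -0.284  0.016] 0.10225295543197048
yaw -0.02349231810055019 axis [ 0.525 -0.235  0.016]
```

>>> servo_tool:
  plan:
    - [[1,35,-22.5,0,0,0,0.026],[1,35,-22.5,-5,0,0,0.026],[1,35,-22.5,-25,0,0,0.026],[1,35,-22.5,-25,0,0,0.026],[1,35,-22.5,-25,0,0,0.026],[1,35,-22.5,-25,0,0,0.026],[1,35,-22.5,-25,0,0,0.026],[1,35,-22.5,-25,0,0,0.026],[1,0,0,-18,0,0,0],[1,0,0,0,0,0,0]]
  force: 30

```text
t: 1.1
tool_pos: [0.454, 0.3911, 0.0526]
orientation: [-0.143, -3.133, 0.007]
force: [-0.3, -1.7, -0.5]
opening: 0.0177
```

>>> servo_tool:
  plan:
    - [[1,0,0,-5,0,0,0],[1,0,0,-4,0,0,0],[1,0,0,0,0,0,0]]

```text
t: 1.4
tool_pos: [0.455, 0.3946, 0.0481]
orientation: [0.137, 3.138, 0.001]
force: [0.1, 0.1, -0.1]
opening: 0.0006
```

>>> servo_tool:
  plan:
    - [[1,0,0,-6,0,0,0],[1,0,0,0,0,0,0]]

```text
t: 1.6
tool_pos: [0.4549, 0.394, 0.0413]
orientation: [-0.138, -3.138, 0.0]
force: [-1.0, -0.6, -0.0]
opening: 0.0005
```

Not 33. Continue to the 22 level.

>>> servo_tool:
  plan:
    - [[1,0,0,-5,0,0,0],[1,0,0,-4,0,0,0],[1,0,0,0,0,0,0]]

```text
t: 1.9
tool_pos: [0.4557, 0.3941, 0.0343]
orientation: [0.139, 3.138, 0.0]
force: [-6.2, -4.3, 14.7]
opening: 0.0003
```

>>> servo_tool:
  plan:
    - [[1,0,0,12,0,0,0],[1,8,26,5,0,0,0],[1,8,27,0,0,0,0],[1,9,27,-10,0,0,0],[1,0,0,-9,0,0,0],[1,0,0,-4,0,0,0],[1,0,0,0,0,0,0]]

```text
t: 2.6
tool_pos: [0.4795, 0.4723, 0.0252]
orientation: [-0.14, -3.136, 0.003]
force: [-0.3, -0.1, 0.5]
opening: 0.0003
```

>>> servo_tool:
  plan:
    - [[1,0,0,50,0,0,0],[1,0,0,50,0,0,0],[1,-20,-25,35,0,0,0],[1,-20,-25,35,0,0,0],[1,-20,-25,35,0,0,0],[1,-20,-30,30,0,0,0],[1,-20,-30,30,0,0,0],[1,0,-48,0,0,0,0],[1,0,-48,0,0,0,0],[1,0,-48,0,0,0,0],[1,0,-48,0,0,0,0],[1,0,-48,0,0,0,0]]

```text
t: 3.8
tool_pos: [0.3794, 0.0966, 0.2919]
orientation: [0.14, 3.137, 0.0]
force: [0.7, -0.2, 0.4]
opening: 0.0006
```

>>> servo_tool:
  plan:
    - [[1,0,-48,0,0,0,-0.1],[1,0,-48,0,0,0,-0.1],[1,0,-48,0,0,0,-0.1],[1,0,-48,0,0,0,-0.1],[1,0,-48,0,0,0,-0.1],[1,0,-48,0,0,0,-0.1],[1,0,-44,0,0,0,-0.1],[1,40,0,0,0,0,-0.1],[1,40,0,0,0,0,-0.1],[1,40,3,-25,0,0,-0.1],[1,20,2,-30,0,0,0],[1,0,0,0,0,0,0]]

```text
t: 5.0
tool_pos: [0.5192, -0.2268, 0.2313]
orientation: [-1.622, -2.681, 0.0]
force: [-1.2, 0.4, -0.8]
opening: 0.0005
```

```bash
python3 - <<'E'
from h import *
print(monitor.read_state()["tool_pos"],monitor.read_state()["q"])
E
```

```text
[ 0.51916508 -0.22678112  0.23132436] [-5.02527372e-01  4.72352357e-02  1.57326413e+00  2.94875342e-04
  1.52894467e+00 -9.85015164e-01]
```

>>> servo_tool:
  plan:
    - [[1,0,-2,-20,0,0,0],[1,0,-1,-18,0,0,0],[1,0,0,-9,0,0,0],[1,0,0,-4,0,0,0],[1,0,0,-4,0,0,0],[1,0,0,0,0,0,0]]

```text
t: 5.6
tool_pos: [0.5204, -0.2314, 0.1823]
orientation: [1.627, 2.687, -0.0]
force: [0.4, -0.5, 0.0]
opening: 0.0003
```

>>> servo_tool:
  plan:
    - [[1,0,0,-5,0,0,0],[1,0,0,-2,0,0,0],[1,0,0,0,0,0,0]]

```text
t: 5.9
tool_pos: [0.521, -0.2315, 0.1763]
orientation: [1.626, 2.686, -0.0]
force: [-2.7, 0.8, 8.3]
opening: 0.0007
```

>>> servo_tool:
  plan:
    - [[1,0,0,20,0,0,0],[1,-30,0,40,0,0,0.1],[1,-45,0,20,0,0,0.1],[1,-45,0,20,0,0,0.1],[1,-22,0,15,0,0,0.1]]

```text
t: 6.4
tool_pos: [0.3764, -0.2313, 0.2913]
orientation: [1.055, 2.958, -0.002]
force: [0.5, 0.0, 0.1]
opening: 0.0006
```

```bash
python3 - <<'E'
from h import *
np.set_printoptions(precision=4,suppress=True)
print(monitor.read_state()["tool_pos"],monitor.read_state()["orientation"])
I_=eyes.read_camera("top")[:,:,::-1].copy();S_=eyes.read_camera("side")[:,:,::-1].copy();cv2.imwrite("pics/top1.png",I_);cv2.imwrite("pics/side1.png",S_)
im=I_.astype(int);b,g,r=im[...,0],im[...,1],im[...,2]
m=((b>=r)&(r>40)).astype(np.uint8)
n,L,st,ce=cv2.connectedComponentsWithStats(m,connectivity=4)
for i in range(1,n):
    x,y,w,h,a=st[i]
    if a>250 and 240<y<330 and x<260:
        ys,xs=np.nonzero(L==i)
        z={0:.013,1:.023,2:.018}[int(x>140)+int(x>170)]
        P=np.array([back("top",(u,v),z)[:2]*1000 for u,v in zip(xs,ys)],np.float32)
        R=cv2.minAreaRect(P);print(st[i],z,P.mean(0),R, "rect yaw",np.deg2rad(R[2]))
c=lambda im,u,v:cv2.resize(im[v:v+60,u:u+80],None,fx=5,fy=5,interpolation=cv2.INTER_CUBIC)
cv2.imwrite("pics/c3.png",np.hstack([c(I_,145,268),c(S_,205,170)]))
E
```

```text
[ 0.3764 -0.2313  0.2913] [ 1.0547  2.9577 -0.0017]
[150 272  21  48 323] 0.023 [476.6534 387.8966] ((494.2313232421875, 385.3358459472656), (43.23356628417969, 126.84195709228516), 84.8846664428711) rect yaw 1.4815169138852438
[179 290  43  47 438] 0.018 [443.327  280.7378] ((443.67474365234375, 281.3532409667969), (44.44091796875, 126.97177124023438), 49.21258544921875) rect yaw 0.8589216495079198
```

View pics/c3.png

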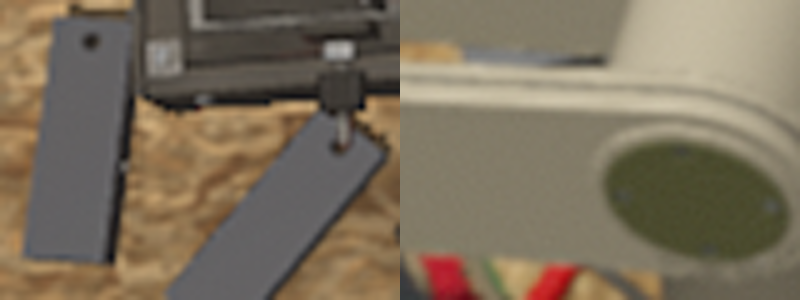

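>>> servo_tool:
  plan:
    - [[1,2,48.8,0,0,0,-0.027],[1,2,48.8,0,0,0,0],[1,2,48.8,0,0,0,0],[1,2,48.8,0,0,0,0],[1,2,48.8,0,0,0,0],[1,2,48.8,0,0,0,0],[-0.3,2,48.8,0,0,0,0],[-0.3,2,48.8,0,0,0,0],[-0.3,2,48.8,0,0,0,0],[-0.3,8,40,-15,0,0,0],[-0.3,8,40,-15,0,0,0],[-0.3,5,18,-40,0,0,0]]

```text
t: 7.7
tool_pos: [0.4191, 0.3109, 0.2216]
orientation: [1.097, 2.94, 0.009]
force: [1.0, 0.5, 0.2]
opening: 0.0435
```

>>> servo_tool:
  plan:
    - [[-0.3,0,0,-45,0,0,0],[-0.3,0,0,-45,0,0,0],[-0.3,0,0,-45,0,0,0],[-0.3,0,0,-20,0,0,0],[-0.3,0,0,0,0,0,0]]

```text
t: 8.2
tool_pos: [0.4141, 0.3046, 0.0597]
orientation: [-1.1, -2.937, 0.01]
force: [1.8, 0.5, -0.0]
opening: 0.0606
```

>>> servo_tool:
  plan:
    - [[-0.3,0,0,-30,0,0,0],[-0.3,0,0,-12,0,0,0],[-0.3,0,0,0,0,0,0],[-0.3,0,0,0,0,0,0]]

```text
t: 8.6
tool_pos: [0.418, 0.3064, 0.0238]
orientation: [1.101, 2.942, 0.001]
force: [2.2, 0.7, 0.2]
opening: 0.0601
```

>>> servo_tool:
  plan:
    - [[-0.3,0,0,-9,0,0,0],[1,0,0,0,0,0,0],[1,0,0,0,0,0,0],[1,0,0,0,0,0,0],[1,0,0,0,0,0,0]]
  force: 40

```text
t: 9.1
tool_pos: [0.4176, 0.3061, 0.014]
orientation: [1.1, 2.942, 0.0]
force: [-0.5, -0.8, 0.7]
opening: 0.0438
```

>>> servo_tool:
  plan:
    - [[1,0,0,4,0,0,0],[1,-15,13,1,0,0,0],[1,-15,13,1,0,0,0],[1,-2,0,48,0,0,0.05],[1,-2,0,48,0,0,0.05],[1,-2,0,48,0,0,0.05],[1,-2,-15,44,0,0,0.1],[1,-2,-15,44,0,0,0.1],[1,-2,-15,44,0,0,0.1],[1,0,-46,0,0,0,0.07],[1,0,-46,0,0,0,0.07],[1,0,-46,0,0,0,0.07]]

```text
t: 10.3
tool_pos: [0.3751, 0.1477, 0.2963]
orientation: [0.081, 3.139, 0.0]
force: [0.9, -0.6, -1.8]
opening: 0.0436
```

>>> servo_tool:
  plan:
    - [[1,-0.5,-46.5,0,0,0,0],[1,-0.5,-46.5,0,0,0,0],[1,-0.5,-46.5,0,0,0,0],[1,-0.5,-46.5,0,0,0,0],[1,-0.5,-46.5,0,0,0,0],[1,-0.5,-46.5,0,0,0,0],[1,-0.5,-46.5,0,0,0,0],[1,-0.5,-46.5,0,0,0,0],[1,0,0,-45,0,0,0],[1,0,0,-45,0,0,0],[1,0,0,-45,0,0,0],[1,0,0,-20,0,0,0]]

```text
t: 11.5
tool_pos: [0.369, -0.2215, 0.1361]
orientation: [-0.089, -3.135, -0.006]
force: [-0.2, 1.0, -0.8]
opening: 0.0437
```

```bash
python3 - <<'E'
from h import *
np.set_printoptions(precision=4,suppress=True)
s=monitor.read_state();print(s["tool_pos"],s["orientation"],s["force"],s["opening"])
I_=eyes.read_camera("top")[:,:,::-1].copy();S_=eyes.read_camera("side")[:,:,::-1].copy();cv2.imwrite("pics/top2.png",I_);cv2.imwrite("pics/side2.png",S_)
c=lambda im,u,v:cv2.resize(im[v:v+120,u:u+100],None,fx=4,fy=4,interpolation=cv2.INTER_CUBIC)
cv2.imwrite("pics/c4.png",np.hstack([c(I_,345,210),c(S_,275,245)]))
E
```

```text
[ 0.369  -0.2215  0.1361] [-0.0885 -3.1354 -0.0057] [-0.1739  0.9533 -0.8294] 0.04370118034320369
```

View pics/c4.png

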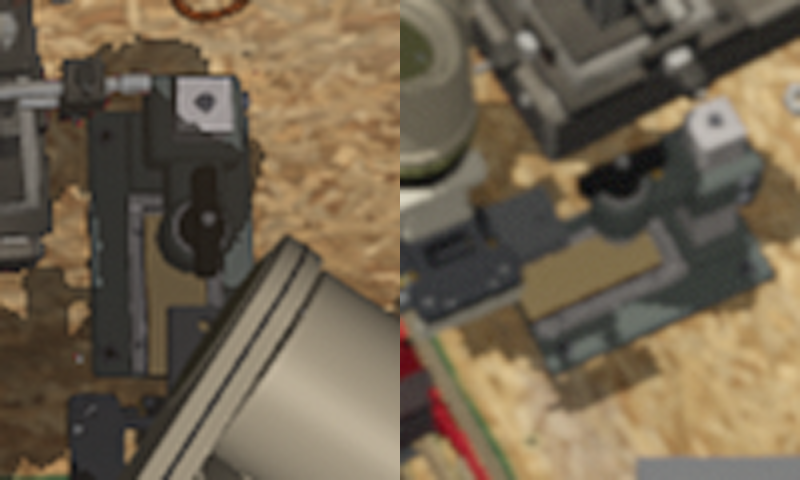

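>>> servo_tool:
  plan:
    - [[1,0,0,-40,0,0,0],[1,0,0,-36,0,0,0],[1,0,0,-10,0,0,0],[1,0,0,0,0,0,0],[1,0,0,0,0,0,0]]

```text
t: 12.1
tool_pos: [0.3728, -0.224, 0.0569]
orientation: [0.087, 3.138, -0.003]
force: [1.0, -0.3, -1.0]
opening: 0.0434
```

>>> servo_tool:
  plan:
    - [[1,25,-1,0,0,0,0],[1,25,-1,0,0,0,0],[1,18,-1,0,0,0,0],[1,0,0,-4,0,0,0],[1,0,0,-3,0,0,0],[1,0,0,0,0,0,0]]

```text
t: 12.7
tool_pos: [0.4391, -0.2261, 0.048]
orientation: [0.088, 3.14, -0.0]
force: [-0.3, 0.8, -1.1]
opening: 0.0437
```

>>> servo_tool:
  plan:
    - [[1,0,0,-1,0,0,0],[1,0,0,-1,0,0,0],[1,0,0,0,0,0,0],[1,0,0,0,0,0,0]]

```text
t: 13.1
tool_pos: [0.4391, -0.2262, 0.0478]
orientation: [0.088, 3.14, -0.0]
force: [-9.1, 4.6, 19.2]
opening: 0.0432
```

>>> servo_tool:
  plan:
    - [[1,0,0,1.5,0,0,0],[-0.3,0,0,0,0,0,0],[-0.3,0,0,0,0,0,0],[-0.3,0,0,0,0,0,0],[-0.3,0,0,10,0,0,0],[-0.3,-10,0,30,0,0,0],[-0.3,-30,0,35,0,0,0],[-0.3,-20,0,45,0,0,0],[-0.3,-5,0,48,0,0,0],[-0.3,0,0,48,0,0,0],[-0.3,0,10,25,0,0,0]]

```text
t: 14.2
tool_pos: [0.375, -0.2173, 0.2938]
orientation: [0.09, 3.135, -0.007]
force: [0.5, -0.0, 0.5]
opening: 0.0606
```

```bash
python3 - <<'E'
from h import *
np.set_printoptions(precision=4,suppress=True)
s=monitor.read_state();print(s["tool_pos"],s["orientation"],s["force"],s["opening"])
I_=eyes.read_camera("top")[:,:,::-1].copy();S_=eyes.read_camera("side")[:,:,::-1].copy();cv2.imwrite("pics/top3.png",I_);cv2.imwrite("pics/side3.png",S_)
c=lambda im,u,v:cv2.resize(im[v:v+120,u:u+100],None,fx=4,fy=4,interpolation=cv2.INTER_CUBIC)
cv2.imwrite("pics/c5.png",np.hstack([c(I_,345,210),c(S_,275,245)]))
E
```

```text
[ 0.375  -0.2173  0.2938] [ 0.0896  3.1349 -0.0066] [ 0.4911 -0.0267  0.5482] 0.06060033710743706
```

View pics/c5.png

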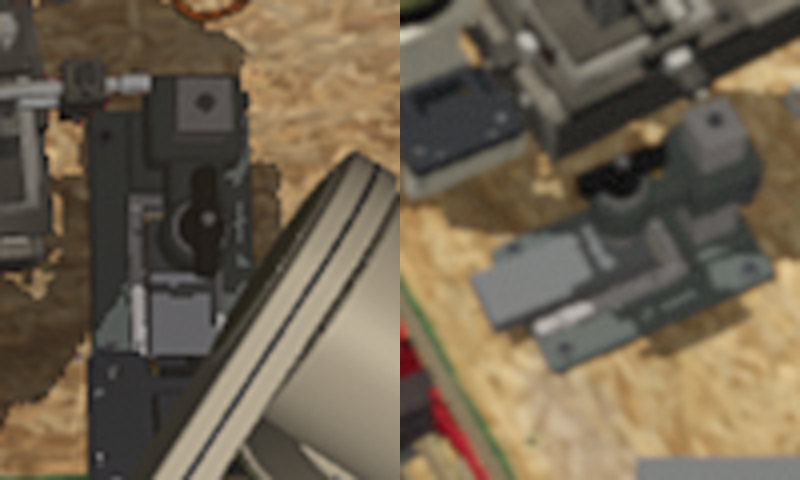

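>>> servo_tool:
  plan:
    - [[-0.3,0,49,0,0,0,-0.03],[-0.3,0,49,0,0,0,0],[-0.3,0,49,0,0,0,0],[-0.3,0,49,0,0,0,0],[-0.3,0,49,0,0,0,0],[-0.3,0,49,0,0,0,0],[-0.3,0,49,0,0,0,0],[-0.3,0,49,0,0,0,0],[-0.3,0,49,0,0,0,0],[-0.3,0,49,0,0,0,0],[-0.3,0,49,0,0,0,0],[-0.3,30,38,0,0,0,0]]

```text
t: 15.5
tool_pos: [0.402, 0.3641, 0.2877]
orientation: [-0.129, -3.138, -0.0]
force: [0.8, -0.3, 1.3]
opening: 0.0603
```

>>> servo_tool:
  plan:
    - [[-0.3,30,25,-25,0,0,0],[-0.3,20,4,-40,0,0,0],[-0.3,0,0,-48,0,0,0],[-0.3,0,0,-48,0,0,0],[-0.3,0,0,-48,0,0,0],[-0.3,0,0,-30,0,0,0],[-0.3,0,0,-12,0,0,0],[-0.3,0,0,0,0,0,0],[-0.3,0,0,0,0,0,0]]

```text
t: 16.4
tool_pos: [0.4553, 0.3906, 0.0387]
orientation: [0.135, 3.137, 0.002]
force: [1.2, -1.1, 1.1]
opening: 0.0606
```

>>> servo_tool:
  plan:
    - [[-0.3,0,0,-18,0,0,0],[-0.3,0,0,-6,0,0,0],[1,0,0,0,0,0,0],[1,0,0,0,0,0,0],[1,0,0,0,0,0,0],[1,0,0,0,0,0,0]]
  force: 50

```text
t: 17.0
tool_pos: [0.4552, 0.3904, 0.0145]
orientation: [0.135, 3.137, 0.001]
force: [-1.3, -1.2, 5.9]
opening: 0.0438
```

>>> servo_tool:
  plan:
    - [[1,0,0,3,0,0,0],[1,-30,3,1,0,0,0],[1,-30,3,1,0,0,0],[1,-4,0,48,0,0,0.03],[1,-4,0,48,0,0,0],[1,-4,0,48,0,0,0],[1,-4,0,48,0,0,0],[1,-4,0,48,0,0,0],[1,0,-25,35,0,0,0],[1,0,-48,0,0,0,0],[1,0,-48,0,0,0,0],[1,0,-48,0,0,0,0]]

```text
t: 18.2
tool_pos: [0.3739, 0.2256, 0.2933]
orientation: [0.086, 3.14, 0.0]
force: [1.3, -1.4, -2.1]
opening: 0.0433
```

>>> servo_tool:
  plan:
    - [[1,-0.5,-49.5,0,0,0,0],[1,-0.5,-49.5,0,0,0,0],[1,-0.5,-49.5,0,0,0,0],[1,-0.5,-49.5,0,0,0,0],[1,-0.5,-49.5,0,0,0,0],[1,-0.5,-49.5,0,0,0,0],[1,-0.5,-49.5,0,0,0,0],[1,-0.5,-49.5,0,0,0,0],[1,-0.5,-49.5,0,0,0,0],[1,0,0,-48,0,0,0],[1,0,0,-48,0,0,0],[1,0,0,-30,0,0,0]]

```text
t: 19.4
tool_pos: [0.368, -0.2179, 0.1633]
orientation: [-0.09, -3.137, -0.004]
force: [-0.1, 0.1, -1.6]
opening: 0.0436
```

>>> servo_tool:
  plan:
    - [[1,0,0,-30,0,0,0],[1,0,0,-30,0,0,0],[1,0,0,-12,0,0,0],[1,0,0,0,0,0,0],[1,0,0,0,0,0,0]]

```text
t: 19.9
tool_pos: [0.3705, -0.2189, 0.0963]
orientation: [0.087, 3.139, -0.001]
force: [-0.5, 0.3, -3.0]
opening: 0.0437
```

>>> servo_tool:
  plan:
    - [[1,0,-4,-15,0,0,0],[1,0,0,-9,0,0,0],[1,0,0,-3,0,0,0],[1,0,0,0,0,0,0],[1,0,0,0,0,0,0]]

```text
t: 20.4
tool_pos: [0.3703, -0.2227, 0.0688]
orientation: [0.087, 3.14, -0.001]
force: [0.1, -0.3, -1.7]
opening: 0.044
```

>>> servo_tool:
  plan:
    - [[1,0,0,-1,0,0,0],[1,0,0,-0.7,0,0,0],[1,0,0,0,0,0,0],[1,0,0,0,0,0,0]]

```text
t: 20.8
tool_pos: [0.3701, -0.2226, 0.0666]
orientation: [0.088, 3.14, -0.0]
force: [1.0, -0.0, -0.9]
opening: 0.0441
```

```bash
python3 - <<'E'
from h import *
S_=eyes.read_camera("side")[:,:,::-1].copy();T_=eyes.read_camera("top")[:,:,::-1].copy();cv2.imwrite("pics/top4.png",T_)
c=lambda im,u,v:cv2.resize(im[v:v+100,u:u+80],None,fx=5,fy=5,interpolation=cv2.INTER_CUBIC)
cv2.imwrite("pics/c6.png",np.hstack([c(T_,360,225),c(S_,285,260)]))
E
```

```text
(no output)
```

View pics/c6.png

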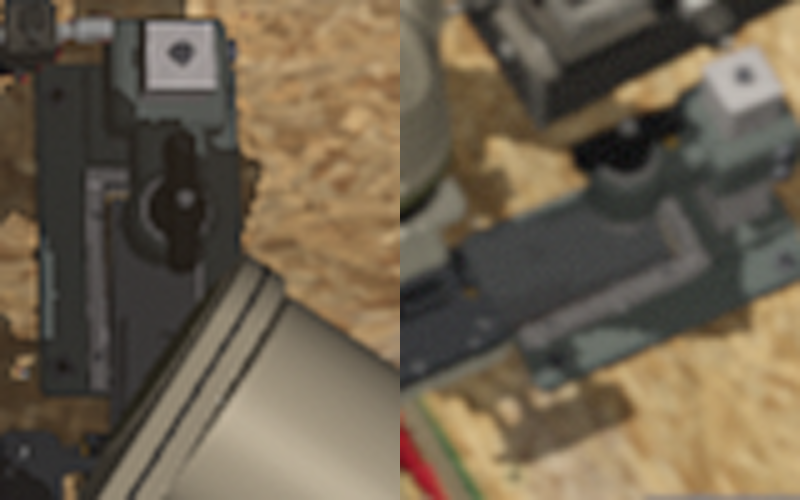

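>>> servo_tool:
  plan:
    - [[1,8,0,0.4,0,0,0],[1,10,-0.5,0,0,0,0],[1,10,-0.5,0,0,0,0],[1,7,-0.5,0,0,0,0],[1,0,0,0,0,0,0]]

```text
t: 21.4
tool_pos: [0.4061, -0.224, 0.0668]
orientation: [0.086, 3.14, 0.0]
force: [0.3, -0.6, -1.5]
opening: 0.0435
```

>>> servo_tool:
  plan:
    - [[1,8,-0.5,0,0,0,0],[1,8,-0.5,0,0,0,0],[1,8,-0.5,0,0,0,0],[1,7,0,0,0,0,0],[1,3,0,0,0,0,0],[1,0,0,0,0,0,0]]

```text
t: 22.0
tool_pos: [0.4394, -0.2254, 0.0668]
orientation: [0.087, 3.14, 0.0]
force: [-0.1, -0.0, -2.0]
opening: 0.0436
```

>>> servo_tool:
  plan:
    - [[1,0,0,-0.7,0,0,0],[1,0,0,-0.7,0,0,0],[1,0,0,0,0,0,0]]

```text
t: 22.3
tool_pos: [0.4392, -0.2255, 0.0665]
orientation: [0.088, 3.14, 0.0]
force: [-3.5, 3.8, 7.9]
opening: 0.0439
```

>>> servo_tool:
  plan:
    - [[1,0,0,0.7,0,0,0],[-0.3,0,0,0,0,0,0],[-0.3,0,0,0,0,0,0],[-0.3,0,0,0,0,0,0],[-0.3,0,0,10,0,0,0],[-0.3,-10,0,30,0,0,0],[-0.3,-30,-5,35,0,0,0],[-0.3,-20,-10,45,0,0,-0.12],[1,-5,-20,40,0,0,-0.145],[1,0,-20,0,0,0,-0.145],[1,0,-20,0,0,0,-0.145],[1,0,-10,0,0,0,-0.145]]

```text
t: 23.5
tool_pos: [0.374, -0.3121, 0.2274]
orientation: [1.169, 2.914, -0.002]
force: [0.1, 0.4, 0.3]
opening: 0.0331
```

```bash
python3 - <<'E'
from h import *
np.set_printoptions(precision=4,suppress=True)
s=monitor.read_state();print(s["tool_pos"],s["orientation"],s["q"])
S_=eyes.read_camera("side")[:,:,::-1].copy();T_=eyes.read_camera("top")[:,:,::-1].copy();cv2.imwrite("pics/top5.png",T_)
c=lambda im,u,v:cv2.resize(im[v:v+100,u:u+80],None,fx=5,fy=5,interpolation=cv2.INTER_CUBIC)
cv2.imwrite("pics/c7.png",np.hstack([c(T_,360,225),c(S_,285,260)]))
yaw=-.055;R=np.array([[np.cos(yaw),-np.sin(yaw)],[np.sin(yaw),np.cos(yaw)]]);ax=np.array([520.5,-231]);last=None
for f in list(np.arange(-.3,1.25,.1)):
    al=-np.clip(f,0,.9);d=np.array([-np.cos(f),np.sin(f)]);n=np.array([np.sin(f),np.cos(f)])
    a=np.array([np.cos(al),np.sin(al)]);b=np.array([-a[1],a[0]]);s=17.5*abs(a@n)+7.5*abs(b@n)
    p=ax+R@(36*d-(7+s)*n);print(round(f,2),round(al+yaw,2),p,None if last is None else p-last);last=p
E
```

```text
[ 0.374  -0.3121  0.2274] [ 1.1686  2.9142 -0.0019] [-0.8005 -0.1805  1.798  -0.0004  1.5219 -1.6085]
-0.3 -0.06 [ 490.2653 -258.4912] None
-0.2 -0.06 [ 487.4537 -253.8419] [-2.8116  4.6494]
-0.1 -0.06 [ 485.2656 -248.8127] [-2.1881  5.0292]
0.0 -0.06 [ 483.7573 -243.4991] [-1.5083  5.3136]
0.1 -0.16 [ 482.6931 -239.7685] [-1.0643  3.7306]
0.2 -0.26 [ 482.0066 -235.9503] [-0.6865  3.8182]
0.3 -0.36 [ 481.7047 -232.0826] [-0.3019  3.8677]
0.4 -0.46 [ 481.7904 -228.2041] [0.0857 3.8785]
0.5 -0.56 [ 482.2629 -224.3536] [0.4725 3.8505]
0.6 -0.66 [ 483.1175 -220.5695] [0.8546 3.7841]
0.7 -0.76 [ 484.3455 -216.8895] [1.2281 3.6799]
0.8 -0.86 [ 485.9349 -213.3506] [1.5893 3.5389]
0.9 -0.96 [ 487.8695 -209.988 ] [1.9347 3.3626]
1.0 -0.96 [ 488.6431 -207.6786] [0.7735 2.3094]
1.1 -0.96 [ 489.6507 -205.2681] [1.0076 2.4105]
1.2 -0.96 [ 490.9389 -202.7857] [1.2882 2.4825]
```

View pics/c7.png

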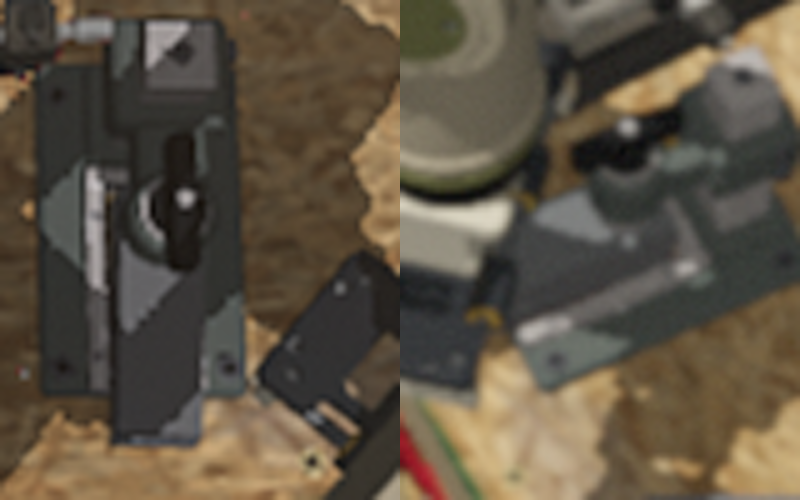

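>>> servo_tool:
  plan:
    - [[1,10,0,0,0,0,-0.144],[1,20,5,0,0,0,-0.144],[1,20,10,0,0,0,-0.144],[1,20,12,0,0,0,-0.144],[1,20,12,0,0,0,-0.144],[1,20,11,0,0,0,-0.144],[1,0,0,-25,0,0,0],[1,0,0,-25,0,0,0],[1,0,0,-12,0,0,0],[1,0,0,0,0,0,0],[1,0,0,0,0,0,0]]

```text
t: 24.7
tool_pos: [0.4842, -0.2605, 0.1648]
orientation: [2.273, 2.168, 0.0]
force: [0.8, -0.2, 0.0]
opening: 0.0004
```

>>> servo_tool:
  plan:
    - [[1,0,9,-2,0,0,0],[1,0,8,0,0,0,0],[1,-1,3.7,0,0,0,-0.1],[1,-0.7,3.8,0,0,0,-0.1],[1,-0.3,3.9,0,0,0,-0.1],[1,0,3.9,0,0,0,-0.1],[1,0,0,0,0,0,0]]

```text
t: 25.4
tool_pos: [0.4824, -0.2292, 0.1631]
orientation: [2.66, 1.664, -0.001]
force: [-0.1, -8.0, -2.6]
opening: 0.0003
```

Contact, 8 N as expected near φ≈0.4. Continue through the click.

>>> servo_tool:
  plan:
    - [[1,0.5,3.9,0,0,0,-0.1],[1,0.9,3.8,0,0,0,-0.1],[1,1.2,3.7,0,0,0,-0.1],[1,1.6,3.5,0,0,0,-0.1],[1,1.9,3.4,0,0,0,-0.1],[1,0,0,0,0,0,0]]

```text
t: 26.0
tool_pos: [0.4884, -0.2099, 0.1628]
orientation: [2.99, 0.959, 0.001]
force: [-1.3, -2.3, 0.9]
opening: 0.0003
```

>>> servo_tool:
  plan:
    - [[1,0.8,2.3,0,0,0,0],[1,1,2.4,0,0,0,0],[1,1.3,2.5,0,0,0,0],[1,0,0,0,0,0,0]]

```text
t: 26.4
tool_pos: [0.4903, -0.2035, 0.1622]
orientation: [2.988, 0.965, -0.004]
force: [-6.1, -6.4, 1.5]
opening: 0.0002
```

Contact again with force at about φ≈1.17, so the bar is at its stop. Retreat and look.

>>> servo_tool:
  plan:
    - [[1,-2,-6,0,0,0,0],[1,-3,-12,0,0,0,0],[1,-10,-15,25,0,0,0.1],[1,-20,-20,40,0,0,0.12],[1,-30,-30,20,0,0,0.12],[1,-35,-35,0,0,0,0.12],[1,-20,-40,0,0,0,0.12],[1,0,-40,0,0,0,0.12],[1,0,-40,0,0,0,0],[1,0,0,0,0,0,0]]

```text
t: 27.4
tool_pos: [0.3697, -0.4449, 0.2458]
orientation: [-2.482, -1.926, 0.001]
force: [-0.4, 0.3, -0.1]
opening: 0.0005
```

```bash
python3 - <<'E'
from h import *
s=monitor.read_state();print(s["tool_pos"],s["force"])
S_=eyes.read_camera("side")[:,:,::-1].copy();T_=eyes.read_camera("top")[:,:,::-1].copy()
c=lambda im,u,v:cv2.resize(im[v:v+100,u:u+80],None,fx=5,fy=5,interpolation=cv2.INTER_CUBIC)
cv2.imwrite("pics/c8.png",np.hstack([c(T_,360,225),c(S_,285,260)]))
E
```

```text
[ 0.36974983 -0.4449159   0.24582512] [-0.37050951  0.32899431 -0.05093316]
```

View pics/c8.png

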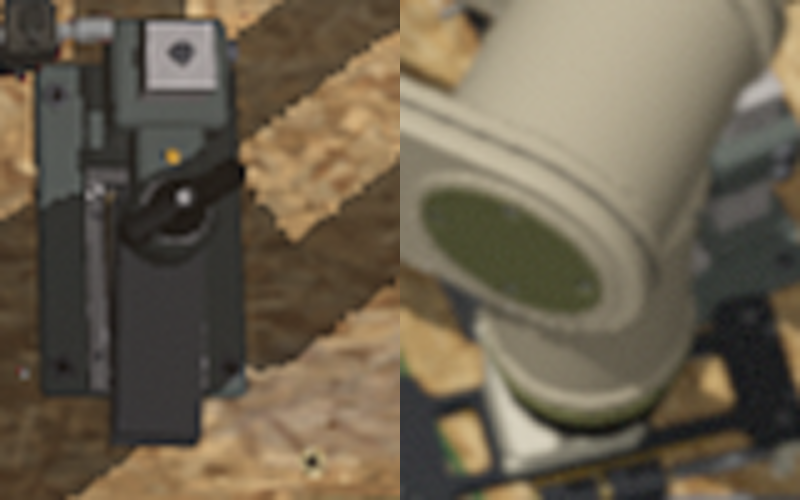

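```bash
python3 -c "
from plant import job
print(job.close_job())"
```

```text
the job is handed in; nothing more can be done
None
```

I packed the press with the 18 mm and 23 mm plates, laid the 23 on the 18, and turned the knob into its lock. The job is handed in; no verdict is reported.

- **Gap:** I felt the knob's top at about 165 mm, so the gap is about 43 mm. The 41 mm stack leaves about 2 mm of clearance, so by calculation the spring should press with about 16 N. I did not measure that load.
- **Which plate is which:** I identified the 23 by touching its top. Another stayed free of contact down to 14 mm, so it had to be the 13. The 18 and 33 follow from these two, with the camera estimate deciding between them. The camera had first suggested 23 for the plate on the right, which is in fact the 33, so I relied on touch. When I laid the 23 on the 18 it touched down at 52 mm, which confirms the 18.
- **Plates:** After the 23 went in, the top picture showed both plates lengthwise and centred to about 1 mm. Their middles are about 41 to 44 mm in front of the platen's axis. The 13 and 33 stay on the bench, away from the press.
- **Knob:** The push force rose to about 8 N and then fell off, as at the click. At the end it rose again, at about 1.17 rad by my reckoning, which fits the stop. The last top picture shows the bar at about 1.06 rad, past the required 0.95, and the plates look unmoved.

The arm hid the press in the last side picture, so only the top picture supports the final check. I did not look at the bystanders again at the end. The only contact forces reported were the intended touches. The run took about 27.5 s of the 72 s allowed.

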